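# Tip the cherry tomatoes into the slicing groove

## Task

Two tipping feeders stand on the worktop, each with three cherry tomatoes on its metal tray. Take the one with the larger tomatoes by its handle, tip its tray up steadily so that they roll off against the wooden guide rail and lie in single file in the groove below, ready for slicing, then lower the tray back down and let go. Do not touch the tomatoes, and leave the feeder with the small ones untipped.

Things in the scene. Friction and masses are not known exactly. Their poses are not given: they have to be found in the camera images.
- feeder_handle (a point): middle of the handle bar of the tray with the large tomatoes: dark round steel bar 10 mm thick, 64 mm long along the point's y (54 mm free between its arms), z = 0.123 with the tray down. This frame turns with the tray; tray down: z up, x level towards the groove. The tray's back wall starts 31 mm from the bar towards x, its top 33 mm below the bar; other side free. The bar can turn in fingers closing along x.
- feeder_hinge (a point): middle of that tray's hinge axis, which is level and parallel to the bar, at z = 0.075, fixed; axes as the feeder (x towards the groove, y along the axis, z up). Tray down, the bar is 171 mm behind (-x) and 48 mm above it; on lifting, the bar runs on a 177 mm arc about it, up and over towards the groove.
- feeder_tray (a joint): tilt of that tray (aluminium, floor 130 x 120 mm, 30 mm walls on three sides, open at the hinge, 0.3 kg), rad: 0 = down, floor leaning back 0.10; grows as the handle is lifted, stop at 0.70. Tomatoes begin to roll a little above 0.10; 0.4 empties it in about a second. Damped hinge: let go, it sinks back by itself, so hold it up until they have rolled off.
- groove (a point): where a large tomato's centre lies at mid-length of the same feeder's V-groove; fixed 30 mm beyond the hinge axis, z = 0.058, 17 mm below the tray's open edge. y along the groove (142 mm long inside, falling gently to -y and its end wall), x from tray to guide rail (wooden fence 106 mm high, 26 mm beyond), z up. The wooden base, 210 x 165 mm, is fixed.
- tomato_a1: a large cherry tomato: a red ball 34 mm in diameter with a flat green star of leaves, about 22 g; origin at its centre. It starts on the metal tray of its feeder, against the tray's back wall; hard, rolls freely.
- tomato_a2: as tomato_a1
- tomato_a3: as tomato_a1
- spare_tray (a joint): tilt of the tray of the other, otherwise identical feeder, which holds three small tomatoes 22 mm in diameter and stands 0.3 to 0.45 m to one side of the feeder to be used; 0 = down. To be left at 0.
Mind the look-alikes: they are no part of the job. What is shaped like the tomato_a2 but purple is not meant. What is shaped like the tomato_a3 but purple is not meant.

How it is judged:
On the way:
1. the tray with the larger tomatoes is tipped up (more than 0.15 rad) (value of joint feeder_tray above 0.15 rad), for 0.1 s.
At the end, for the whole second after the job is handed in: All three large tomatoes lie at rest (slower than 30 mm/s) in the groove of their feeder: each centre within 14 mm of the groove's line across and in height and within 70 mm of its middle along it; the tray is back down (less than 0.06 rad) and so is the tray with the small tomatoes (x of tomato_a1 in the frame of groove between -0.014 and 0.014 m and y of tomato_a1 in the frame of groove between -0.07 and 0.07 m and z of tomato_a1 in the frame of groove between -0.014 and 0.014 m and linear speed of each of tomato_a1, tomato_a2, tomato_a3 below 0.03 m/s and x of tomato_a2 in the frame of groove between -0.014 and 0.014 m and y of tomato_a2 in the frame of groove between -0.07 and 0.07 m and z of tomato_a2 in the frame of groove between -0.014 and 0.014 m and x of tomato_a3 in the frame of groove between -0.014 and 0.014 m and y of tomato_a3 in the frame of groove between -0.07 and 0.07 m and z of tomato_a3 in the frame of groove between -0.014 and 0.014 m and value of joint each of feeder_tray, spare_tray below 0.06 rad); the robot touches nothing.
It fails at once if the tray with the small tomatoes is tipped by more than 0.1 rad (value of joint spare_tray above 0.1 rad).
It fails at once if a large tomato is touched with the gripper (contact force between the fingers and tomato_a1 above 0.5 N).
It fails at once if a large tomato is touched with the gripper (contact force between the fingers and tomato_a2 above 0.5 N).
It fails at once if a large tomato is touched with the gripper (contact force between the fingers and tomato_a3 above 0.5 N).
It also fails if it takes over 40 s, if anything falls off the work surface, if the arm or the gripper's body presses on something with over 40 N, if the wrist force passes 120 N, or if a joint passes its speed limit or range.

## Robot

A 6-joint arm with a two-finger parallel gripper is mounted at the origin on a cart in front of the work surface, level with it; the furniture and walls round the work are solid. World frame = base frame: x ahead of the robot, y to its left, z up, the work surface at z = 0. Lengths are in m, angles in rad, forces in N, time in s.
With the tool pointing down it reaches from about 0.375 to 0.9 m from the base axis. Payload 3.1 kg.
Tool frame: the origin (TCP) lies between the finger pads; the fingertips stand 17 mm ahead of it and the grasp point (between the pads) lies 2 mm behind it; z points along the fingers, y is the line along which they close (so a half turn about z gives the same grasp; the last joint's range is limited). The gripper opens to 87 mm and grips with 3 to 60 N. Pads are 19 mm wide; open, the fingers measure 117 mm over their backs; the gripper's body (75 mm by 190 mm) begins 51 mm behind the grasp point.
Start: joints at [-1.357, 0.527, 1.433, -0, 1.181, -0.178], TCP at [0.239, -0.577, 0.24] pointing down, gripper open.
Joint ranges: [-3.08, 3.08], [-0.75, 2.2], [0.22, 2.44], [-1.43, 4.57], [0, 2.65], [-2.85, 2.85]. Speed limits (rad/s): [2.79, 2.79, 3.14, 3.14, 3.14, 3.14].

## Interface

Orientations are given as a rotation vector (axis times angle).
In Python, from plant import arm gives the robot as it stands.
- The arm moves only by the tool servo_tool, never from a script. Its argument "steps" is text: rows parted by semicolons, each of 6 numbers parted by spaces: the shift along the tool's x, y, z each as a share of 0.1 m, from -1 to 1, then the turn, a rotation vector about the tool's x, y, z each as a share of pi rad, from -1 to 1. In form: tx ty tz rx ry rz; .... A call has 1 to 20 rows; each row is the pose to reach, as a shift and turn from the pose commanded when the call began, along the tool's axes at that moment, turning the shorter way round; what a row does not reach only later rows make up. A row lasts 1/8 s, in which the tool goes at most 62.5 mm and 10.7 degrees, less where a joint would pass 70% of its speed; a pose out of reach is approached as far as the arm can. A call with a number of a shift or a turn outside -1 to 1 is refused whole. A call with a gripper value outside its range is refused whole. "fingers" is the opening, from -1 (shut) to 1 (fully open), so that 0 is half open, set as the call begins (left out, the last holds). The fingers move at their own pace and stop on an object; "newtons" is the grip in N (left out, the last holds). Time passes only in rows, so rows that repeat a pose let the fingers close. It gives the time, the measured TCP pose, the force, the opening and the grip force at its end, in the units of the state.
- arm.observe(): the state, without advancing time (a new reading comes with each control period).
- arm.capture(name): name is "side" or "top"; returns a dict with "pixels" (400x640x3 uint8, blue, green, red), "z_map" (400x640 float32, m along the optical axis (not along the pixel's ray), 0 where there is no reading), "fx", "fy", "cx", "cy" (pixels), "rvec" (rotation vector, rad) and "tvec" (3), from world to camera coordinates, as OpenCV has them. Camera axes: x right, y down, z forward; pixel columns grow to the right and rows downward; lengths in m; the calibration is good to about 2 mm. A picture is of the moment at which its call begins.
- arm.job_done(): hands the job in; it is judged then, once.
Trained networks look in a picture, given as the dict that the camera call returned (one of the last four; its "shot" number tells which), for a name from the list of things; names that differ only in an ending like _2 or _b are one class to them, and where a whole thing is asked for, a point or a joint stands for the part that bears it (a point fixed in the world has none). Each returns a list of dicts, best first, with "confidence" (0 to 1); they miss things now and then, are a little off and sometimes report something else, mostly with a low value. They report only what shows in the picture. A call takes as long as a camera call. They do not tell look-alikes from the thing itself.
- arm.spot_in(target, picture): "location" ([x, y, z] in m, in world coordinates, good to about 4 mm: the middle of the surface that is visible of it).
- arm.regions_of(target, picture): "mask" (400x640 bool, what is visible of it).
The state is a dict: "time_s": time; "qpos": joint angles; "qvel": joint speeds; "tau": joint torques, N m; "tcp_pos": TCP position; "tool_rot": TCP orientation; "contact_force": force on the tool from outside, world axes, zero at the start; "torque": the same for the moment, N m; "opening": finger opening in m; "finger_force": force on a finger pad.
Only numpy, scipy, OpenCV 4.12 (cv2) and the standard library are available. Lean on these libraries where they do the work, as an engineer would, in place of code of your own. Each camera call takes 0.05 s, during which the arm holds its last target. There are 200 camera calls.

## Working session

There is one attempt and no reset: what is moved stays moved. The work goes in short steps, Python scripts to look and compute and a tool call to move; the robot and the scene stay as the last step left them, time stands still between calls to the robot, and variables do not carry over. Pictures are saved under pics/ and viewed, at most 10 in all, crops included, and the job is handed in when it is done.

Besides the shell and the picture viewer there is one more tool, called as name(argument=value, ...) on one line, values as JSON. servo_tool: Moves the arm, as the interface text tells. Shift numbers are shares of 0.1 m and turn numbers shares of pi rad, none past 1 either way. Its arguments: {"type":"object","properties":{"steps":{"type":"string"},"fingers":{"type":"number"},"newtons":{"type":"number"}},"required":["steps"]}

```bash
mkdir -p pics; cat > h.py <<'E'
import numpy as np, cv2
from plant import arm
def w(p,us,vs):
    us=np.asarray(us,int);vs=np.asarray(vs,int)
    z=p["z_map"][vs,us];R=cv2.Rodrigues(np.array(p["rvec"],float))[0]
    c=np.stack([(us-p["cx"])/p["fx"]*z,(vs-p["cy"])/p["fy"]*z,z],-1)
    return (c-np.array(p["tvec"]).ravel())@R
E
python3 - <<'E'
from h import *
s=arm.observe();print(s["tcp_pos"],s["tool_rot"],s["opening"],s["time_s"])
ims=[]
for n in("top","side"):
    p=arm.capture(n);cv2.imwrite(f"pics/{n}0.png",p["pixels"])
    for t in("feeder_handle","feeder_tray","tomato_a1","spare_tray"):
        for d in arm.spot_in(t,p):print(n,t,np.round(d["location"],4),round(d["confidence"],2))
    np.savez(f"{n}0.npz",**{k:v for k,v in p.items()})
E
```

```text
[ 0.2390955  -0.57670032  0.2385799 ] [-3.07910904e+00 -6.12584658e-01  4.51843609e-05] 0.08706939817910288 0.0
top feeder_handle [ 0.5926 -0.2282  0.0716] 0.88
top feeder_tray [ 0.5854 -0.2255  0.069 ] 0.75
top feeder_tray [ 0.6151 -0.207   0.0658] 0.41
top feeder_tray [ 0.5294 -0.1982  0.093 ] 0.23
top tomato_a1 [ 0.5525 -0.2677  0.0953] 0.8
top tomato_a1 [ 0.4337 -0.2802  0.0301] 0.74
top tomato_a1 [ 0.535  -0.2333  0.0914] 0.65
top tomato_a1 [ 0.529  -0.2011  0.092 ] 0.57
top spare_tray [0.5358 0.1308 0.0709] 0.59
side feeder_handle [ 0.5887 -0.2273  0.0858] 0.48
side feeder_tray [ 0.585  -0.2268  0.0857] 0.57
side tomato_a1 [ 0.5389 -0.2295  0.0914] 0.66
side tomato_a1 [ 0.5499 -0.2643  0.0933] 0.6
side tomato_a1 [ 0.4336 -0.1607  0.0244] 0.59
side tomato_a1 [ 0.5247 -0.1955  0.0963] 0.48
side tomato_a1 [ 0.4286 -0.2759  0.0249] 0.44
side spare_tray [0.5311 0.1323 0.0746] 0.89
```

View pics/top0.png

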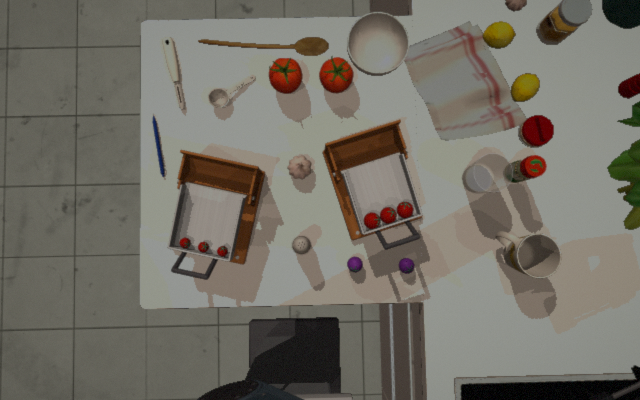

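View pics/side0.png

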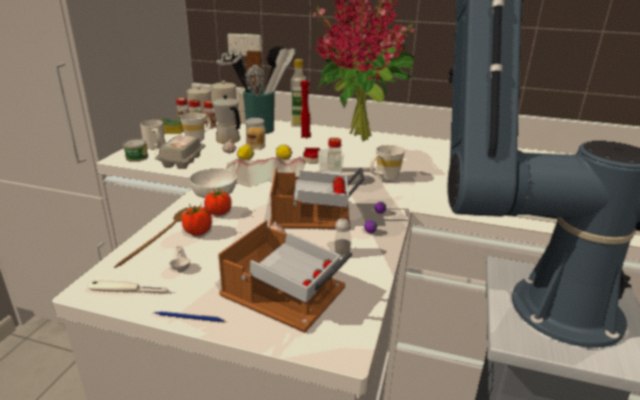

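The top view shows the large-tomato feeder at about (375,185), with its handle bar near (402,240). The small-tomato feeder is at about (210,215), and the purple balls are at (355,264) and (406,265). Next I fit the bar and the tray pose.

```bash
python3 - <<'E'
from h import *
p=dict(np.load("top0.npz"))
v,u=np.mgrid[205:262,360:435];u=u.ravel();v=v.ravel()
P=w(p,u,v);c=p["pixels"][v,u].astype(int)
m=(P[:,2]>.112)&(P[:,2]<.14)&(c.max(1)<110)
print(m.sum());Q=P[m]
# bar + arms
r=cv2.minAreaRect(Q[:,:2].astype(np.float32));print(r,cv2.boxPoints(r))
print(np.c_[u[m],v[m],np.round(Q,3)][::6])
# tray floor + rails for yaw: fence top z~.106
v,u=np.mgrid[110:180,310:420];u=u.ravel();v=v.ravel();P=w(p,u,v)
F=P[(P[:,2]>.098)&(P[:,2]<.115)];print(len(F));r=cv2.minAreaRect(F[:,:2].astype(np.float32));print("fence",r,cv2.boxPoints(r),F.mean(0))
d=cv2.fitLine(F[:,:2].astype(np.float32),cv2.DIST_HUBER,0,.01,.01).ravel();print(d,np.arctan2(-d[0],d[1]))
# tomatoes
for s in "top","side":
  pass
T=np.array([[.5525,-.2677],[.535,-.2333],[.529,-.2011]],np.float32);print("tom",cv2.fitLine(T,cv2.DIST_L2,0,.01,.01).ravel())
E
```

```text
244
((0.48902106285095215, -0.2510926127433777), (0.02046431414783001, 0.07309242337942123), 16.41291046142578) [[ 0.46887946 -0.21892682]
 [ 0.4895323  -0.28904077]
 [ 0.50916266 -0.2832584 ]
 [ 0.48850983 -0.21314445]]
[[ 4.13e+02  2.29e+02  5.08e-01 -2.79e-01  1.12e-01]
 [ 4.14e+02  2.31e+02  5.04e-01 -2.80e-01  1.16e-01]
 [ 4.15e+02  2.32e+02  5.02e-01 -2.81e-01  1.20e-01]
 [ 4.15e+02  2.33e+02  5.00e-01 -2.80e-01  1.21e-01]
 [ 4.16e+02  2.34e+02  4.98e-01 -2.82e-01  1.23e-01]
 [ 4.16e+02  2.35e+02  4.96e-01 -2.81e-01  1.25e-01]
 [ 4.12e+02  2.36e+02  4.94e-01 -2.74e-01  1.25e-01]
 [ 4.18e+02  2.36e+02  4.94e-01 -2.84e-01  1.28e-01]
 [ 4.11e+02  2.37e+02  4.92e-01 -2.71e-01  1.26e-01]
 [ 4.17e+02  2.37e+02  4.92e-01 -2.82e-01  1.30e-01]
 [ 4.07e+02  2.38e+02  4.91e-01 -2.63e-01  1.27e-01]
 [ 4.13e+02  2.38e+02  4.90e-01 -2.74e-01  1.29e-01]
 [ 4.19e+02  2.38e+02  4.90e-01 -2.87e-01  1.27e-01]
 [ 4.05e+02  2.39e+02  4.89e-01 -2.60e-01  1.27e-01]
 [ 4.11e+02  2.39e+02  4.89e-01 -2.71e-01  1.28e-01]
 [ 4.17e+02  2.39e+02  4.88e-01 -2.83e-01  1.25e-01]
 [ 4.02e+02  2.40e+02  4.87e-01
[... 973 characters left out ...]
1]
 [ 3.96e+02  2.45e+02  4.78e-01 -2.41e-01  1.29e-01]
 [ 3.85e+02  2.46e+02  4.76e-01 -2.20e-01  1.27e-01]
 [ 3.91e+02  2.46e+02  4.76e-01 -2.32e-01  1.25e-01]
 [ 3.85e+02  2.47e+02  4.74e-01 -2.20e-01  1.29e-01]
 [ 3.91e+02  2.47e+02  4.74e-01 -2.32e-01  1.26e-01]
 [ 3.88e+02  2.48e+02  4.72e-01 -2.26e-01  1.25e-01]]
349
fence ((0.6560938358306885, -0.19415491819381714), (0.12187238037586212, 0.15751923620700836), 9.031506538391113) [[ 0.5835496  -0.12593737]
 [ 0.6082766  -0.2815037 ]
 [ 0.72863805 -0.26237246]
 [ 0.70391107 -0.10680613]] [ 0.68854215 -0.19928215  0.10424471]
[ 0.30095285 -0.95363903  0.70172024 -0.18343237] -2.835901
tom [ 0.33651975 -0.94167644  0.5388333  -0.23403333]
```

```bash
python3 -c "
import cv2;i=cv2.imread('pics/top0.png')[110:290,300:450];cv2.imwrite('pics/crop0.png',cv2.resize(i,None,fx=3.3,fy=3.3,interpolation=cv2.INTER_CUBIC))"
```

```text
(no output)
```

View pics/crop0.png

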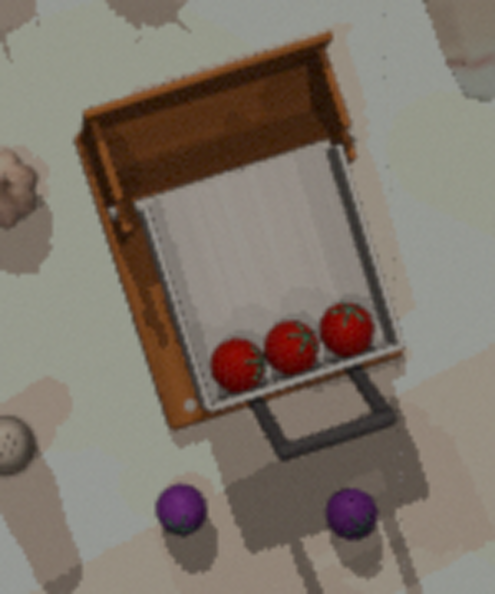

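```bash
cat > goal.py <<'E'
from h import *
p=dict(np.load("top0.npz"))
v,u=np.mgrid[205:262,360:435];u=u.ravel();v=v.ravel()
P=w(p,u,v);c=p["pixels"][v,u].astype(int)
a=.315
for k in range(3):
    X=np.array([np.cos(a),np.sin(a)]);Y=np.array([-X[1],X[0]])
    m=(P[:,2]>.115)&(P[:,2]<.14)&(c.max(1)<110);Q=P[m,:2];fx=Q@X
    b=Q[fx<np.percentile(fx,2)+.012]
    d=cv2.fitLine(b.astype(np.float32),cv2.DIST_HUBER,0,.01,.01).ravel();a2=np.arctan2(d[0],-d[1]) if d[1]<0 else np.arctan2(-d[0],d[1])
    a=a2
ex=np.percentile(b@X,[3,97]);ey=np.percentile(b@Y,[1,99])
print("yaw",a,"x range",ex,"y range",ey)
mid=X*ex.mean()+Y*ey.mean();print("mid",mid,len(b))
E
python3 goal.py
```

```text
yaw 0.28841358 x range [0.38767615 0.3984202 ] y range [-0.41537667 -0.34377687]
mid [ 0.4847775  -0.25210349] 210
```

servo_tool(steps="0.25 -0.15 0 0 0 -0.05; 0.5 -0.3 0 0 0 -0.1; 0.75 -0.45 0 0 0 -0.15; 1 -0.58 0 0 0 -0.2; 1 -0.58 0 0 0 -0.25; 1 -0.58 0 0 0 -0.3; 1 -0.58 0 0 0 -0.36; 1 -0.58 0 0 0 -0.42; 1 -0.58 0 0 0 -0.475; 1 -0.58 0 0 0 -0.475", fingers=-0.15)

```text
time_s: 1.75
tcp_pos: [0.3095, -0.4856, 0.2396]
tool_rot: [1.849, 2.54, -0.0]
contact_force: [0.2, 0.2, 0.1]
opening: 0.0373
finger_force: 0.0
```

servo_tool(steps="0.3 0.3 0 0 0 0; 0.6 0.6 0 0 0 0; 0.9 0.9 0 0 0 0; 1 1 0 0 0 0; 1 1 0 0 0 0")

```text
time_s: 2.38
tcp_pos: [0.374, -0.3593, 0.2398]
tool_rot: [1.846, 2.542, -0.001]
contact_force: [0.1, 0.3, -0.1]
opening: 0.0369
finger_force: 0.0
```

servo_tool(steps="0.3 0.4 0 0 0 0; 0.6 0.8 0 0 0 0; 0.68 1 0 0 0 0; 0.68 1 0 0 0 0")

```text
time_s: 2.88
tcp_pos: [0.4486, -0.2648, 0.2397]
tool_rot: [1.845, 2.541, -0.001]
contact_force: [-0.9, 0.3, -1.0]
opening: 0.0369
finger_force: 0.0
```

servo_tool(steps="0 0.2 0 0 0 0; 0 0.38 0 0 0 0; 0 0.38 0.2 0 0 0; 0 0.38 0.4 0 0 0; 0 0.38 0.4 0 0 0")

```text
time_s: 3.5
tcp_pos: [0.4837, -0.2519, 0.1981]
tool_rot: [-1.845, -2.539, -0.0]
contact_force: [-0.0, -0.7, 0.1]
opening: 0.0371
finger_force: 0.0
```

```bash
python3 - <<'E'
from h import *
s=arm.observe();print(s["tcp_pos"],s["tool_rot"],s["opening"],s["time_s"])
p=arm.capture("side");cv2.imwrite("pics/side1.png",cv2.resize(p["pixels"][110:290,220:460],None,fx=3,fy=3))
E
```

```text
[ 0.48365032 -0.25185081  0.19812784] [-1.84499845e+00 -2.53859607e+00 -3.55006519e-04] 0.037116300804515945 3.5
```

View pics/side1.png

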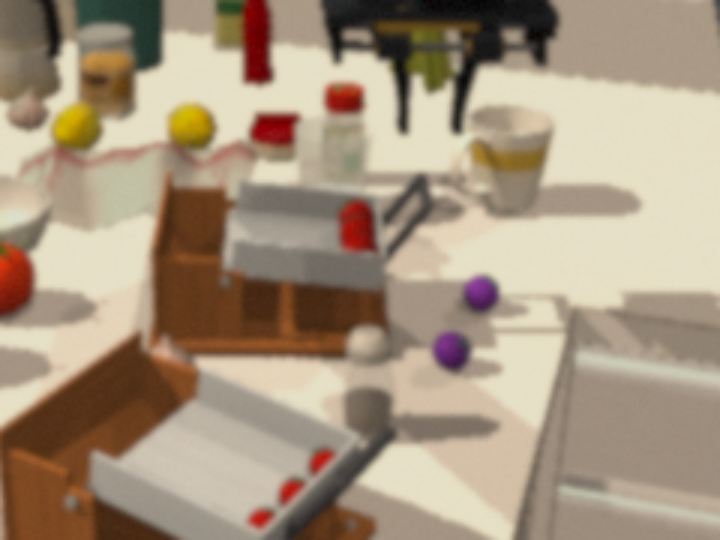

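The gripper fingers at (400,130) and (460,130) straddle the bar at about (425,185), with the tomatoes clear at (357,228). I descend and grip.

servo_tool(steps="0 0 0.2 0 0 0; 0 0 0.4 0 0 0; 0 0 0.55 0 0 0; 0 0 0.65 0 0 0; 0 0 0.75 0 0 0; 0 0 0.75 0 0 0; 0 0 0.75 0 0 0")

```text
time_s: 4.42
tcp_pos: [0.4841, -0.2524, 0.1249]
tool_rot: [1.846, 2.541, -0.0]
contact_force: [0.4, -0.4, 0.8]
opening: 0.0365
finger_force: 0.0
```

servo_tool(steps="0 0 0 0 0 0; 0 0 0 0 0 0; 0 0 0 0 0 0; 0 0 0 0 0 0; 0 0 0 0 0 0; 0 0 0 0 0 0", fingers=-1, newtons=15)

```text
time_s: 5.18
tcp_pos: [0.4844, -0.2521, 0.1247]
tool_rot: [1.846, 2.54, 0.001]
contact_force: [3.3, 2.0, -0.1]
opening: 0.0095
finger_force: 15.0
```

servo_tool(steps="0 0.01 -0.04 0 0 0; 0 0.03 -0.09 0 0 0; 0 0.04 -0.13 0 0 0; 0 0.06 -0.17 0 0 0; 0 0.07 -0.21 0 0 0; 0 0.09 -0.25 0 0 0; 0 0.11 -0.29 0 0 0; 0 0.13 -0.33 0 0 0; 0 0.15 -0.37 0 0 0; 0 0.17 -0.41 0 0 0; 0 0.17 -0.41 0 0 0; 0 0.17 -0.41 0 0 0; 0 0.17 -0.41 0 0 0; 0 0.17 -0.41 0 0 0; 0 0.17 -0.41 0 0 0; 0 0.17 -0.41 0 0 0; 0 0.17 -0.41 0 0 0; 0 0.17 -0.41 0 0 0")

```text
time_s: 7.42
tcp_pos: [0.5006, -0.2472, 0.1658]
tool_rot: [1.846, 2.54, 0.0]
contact_force: [6.3, -0.3, -4.8]
opening: 0.0095
finger_force: 15.0
```

```bash
python3 - <<'E'
from h import *
p=arm.capture("top");q=arm.capture("side")
a=cv2.resize(p["pixels"][100:280,300:450],(500,600));b=cv2.resize(q["pixels"][140:260,250:310+0],(300,600))
cv2.imwrite("pics/tilt.png",np.hstack([a,b]))
for n,x in(("top",p),("side",q)):
    for d in arm.spot_in("tomato_a1",x):print(n,np.round(d["location"],3),round(d["confidence"],2))
E
```

```text
top [ 0.667 -0.16   0.072] 0.78
top [ 0.687 -0.237  0.068] 0.59
top [ 0.672 -0.193  0.071] 0.56
top [ 0.436 -0.166  0.029] 0.48
side [ 0.685 -0.227  0.066] 0.45
```

View pics/tilt.png

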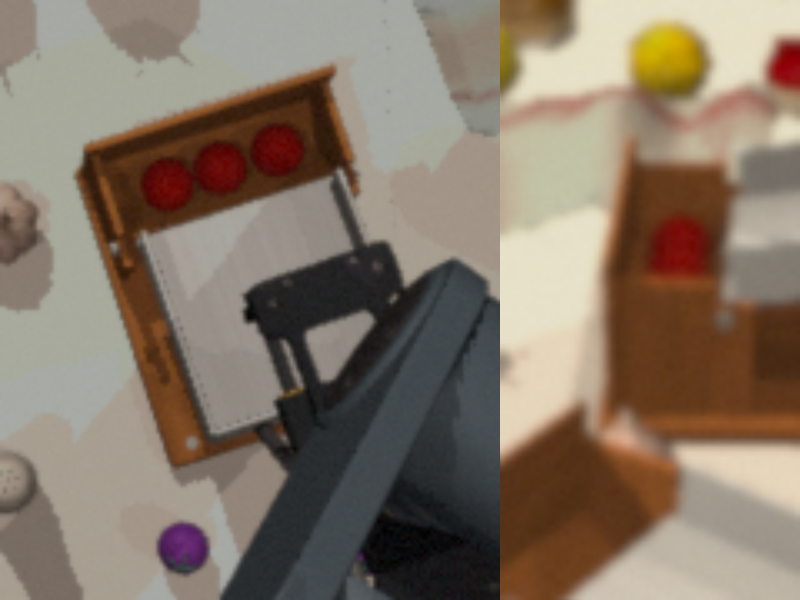

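All three red tomatoes lie in the groove, at (167,183), (220,166) and (277,150) in the left panel. I lower the tray and release the bar.

servo_tool(steps="0 -0.02 0.04 0 0 0; 0 -0.04 0.08 0 0 0; 0 -0.06 0.12 0 0 0; 0 -0.08 0.16 0 0 0; 0 -0.1 0.2 0 0 0; 0 -0.11 0.24 0 0 0; 0 -0.13 0.28 0 0 0; 0 -0.14 0.32 0 0 0; 0 -0.16 0.37 0 0 0; 0 -0.17 0.41 0 0 0; 0 -0.17 0.41 0 0 0; 0 -0.17 0.41 0 0 0")

```text
time_s: 9.12
tcp_pos: [0.4844, -0.2522, 0.1258]
tool_rot: [1.846, 2.54, 0.001]
contact_force: [4.1, 1.3, 6.7]
opening: 0.0089
finger_force: 15.0
```

servo_tool(steps="0 0 0 0 0 0; 0 0 0 0 0 0; 0 0 0 0 0 0; 0 0 0 0 0 0; 0 0 0 0 0 0; 0 0 0 0 0 0", fingers=-0.2)

```text
time_s: 9.88
tcp_pos: [0.4838, -0.2522, 0.1245]
tool_rot: [-1.846, -2.542, 0.0]
contact_force: [0.5, 0.1, -0.8]
opening: 0.035
finger_force: 0.0
```

servo_tool(steps="0 0 -0.1 0 0 0; 0 0 -0.3 0 0 0; 0 0 -0.6 0 0 0; 0 0 -0.9 0 0 0; 0 0 -1 0 0 0; 0 0 -1 0 0 0")

```text
time_s: 10.62
tcp_pos: [0.484, -0.2523, 0.2252]
tool_rot: [1.846, 2.54, -0.0]
contact_force: [0.5, -0.6, -0.4]
opening: 0.0348
finger_force: 0.0
```

servo_tool(steps="-0.3 -0.3 0 0 0 0; -0.6 -0.6 0 0 0 0; -1 -1 0 0 0 0; -1 -1 0 0 0 0; -1 -1 0 0 0 0")

```text
time_s: 11.25
tcp_pos: [0.419, -0.3772, 0.2231]
tool_rot: [-1.846, -2.538, -0.003]
contact_force: [0.2, 0.4, -0.6]
opening: 0.0348
finger_force: 0.0
```

```bash
python3 - <<'E'
from h import *
s=arm.observe();print(s["time_s"],s["contact_force"])
p=arm.capture("top")
cv2.imwrite("pics/end.png",cv2.resize(p["pixels"][100:280,160:450],(800,497)))
for d in arm.spot_in("tomato_a1",p):print(np.round(d["location"],3),round(d["confidence"],2))
q=dict(np.load("top0.npz"))
us,vs=np.meshgrid(range(385,420,6),[236,238,240,242,244]);us=us.ravel();vs=vs.ravel()
print("handle dz (median) now-start",np.median(w(p,us,vs)[:,2]-w(q,us,vs)[:,2]))
us,vs=np.meshgrid(range(375,400,4),range(185,200,4));us=us.ravel();vs=vs.ravel()
print("floor dz",np.median(w(p,us,vs)[:,2]-w(q,us,vs)[:,2]))
E
```

```text
11.25 [ 0.15275059  0.44920282 -0.57267522]
[ 0.687 -0.233  0.067] 0.78
[ 0.435 -0.165  0.03 ] 0.73
[ 0.67  -0.195  0.069] 0.61
[ 0.431 -0.279  0.029] 0.54
[ 0.666 -0.162  0.074] 0.5
[ 0.577 -0.226  0.071] 0.46
handle dz (median) now-start -0.0007438996069520476
floor dz -0.0001826100908450673
```

View pics/end.png

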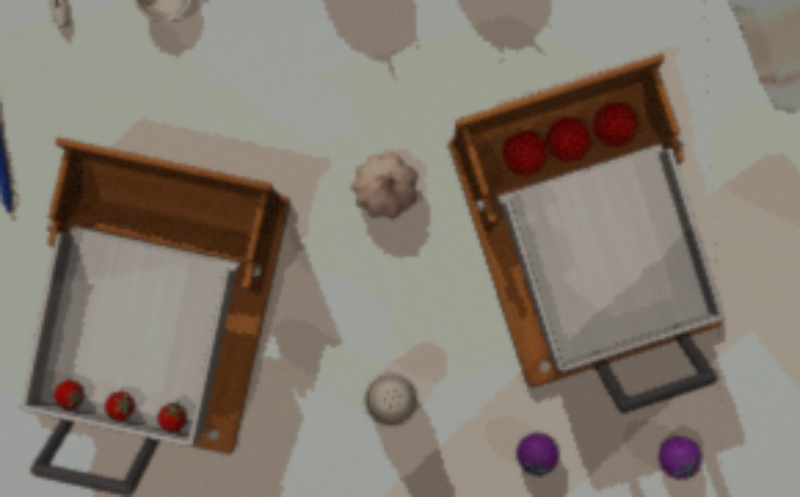

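The end view shows the tomatoes in the groove at (523,152), (568,138) and (616,123). The tray is down and the spare feeder is untouched. I wait briefly to check they are at rest, then hand in.

servo_tool(steps="0 0 0 0 0 0; 0 0 0 0 0 0; 0 0 0 0 0 0; 0 0 0 0 0 0; 0 0 0 0 0 0; 0 0 0 0 0 0; 0 0 0 0 0 0; 0 0 0 0 0 0; 0 0 0 0 0 0; 0 0 0 0 0 0; 0 0 0 0 0 0; 0 0 0 0 0 0; 0 0 0 0 0 0; 0 0 0 0 0 0; 0 0 0 0 0 0; 0 0 0 0 0 0")

```text
time_s: 13.35
tcp_pos: [0.4197, -0.3782, 0.2246]
tool_rot: [1.846, 2.542, -0.0]
contact_force: [0.2, 0.3, -0.3]
opening: 0.0352
finger_force: 0.0
```

```bash
python3 - <<'E'
from h import *
def red(p):
    c=p["pixels"][110:175,325:415].astype(int);m=((c[...,2]>70)&(c[...,1]<45)&(c[...,0]<45)).astype(np.uint8)
    v,u=np.nonzero(m);return m,len(v),u.mean(),v.mean()
a=arm.capture("top")
for i in range(6):b=arm.capture("top")
ra,rb=red(a),red(b);print(ra[1:],rb[1:],"diff px",(ra[0]!=rb[0]).sum())
r0=cv2.imread("pics/end.png")
X=np.array([.952,.307]);Y=np.array([-.307,.952])
for d in arm.spot_in("tomato_a1",b):
    e=np.array(d["location"][:2])-[.676,-.191];print(np.round([e@X,e@Y,d["location"][2]],3),round(d["confidence"],2))
if abs(ra[2]-rb[2])<1 and abs(ra[3]-rb[3])<1: print(arm.job_done())
E
```

```text
(714, np.float64(40.85014005602241), np.float64(38.5672268907563)) (719, np.float64(41.0653685674548), np.float64(38.557719054242)) diff px 185
[0.002 0.033 0.071] 0.78
[-0.001 -0.044  0.068] 0.76
[-0.224  0.099  0.032] 0.69
[-0.003 -0.001  0.07 ] 0.57
[-0.261 -0.011  0.03 ] 0.52
the job is handed in; nothing more can be done
None
```

I tipped the large-tomato feeder and lowered its tray again. All three large tomatoes lie at rest in its groove, the small-tomato feeder was left untipped, and I handed the job in at about 14 s; the call returned no verdict.

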